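# Check three brass bars with the metal tester

### The job

Pick up the metal tester that lies on the bench, lay it fully down in its slanted rest, point end low, and let go for a moment so that it zeroes itself. Then take it again so that you can hold it within about 20 degrees of upright, point down, and gently press its springy point for half a second onto the round mark of each of the three brass bars: the shortest bar first, then the middle one, then the longest. Finally lay the tester fully back in its rest and let go; leave the bars and the other things on the bench where they lie.

Things in the scene. Friction and masses are not known exactly. Their poses are not given: they have to be found in the camera images.
- probe: metal tester, 180 mm: square wooden handle 24 x 24 x 130 mm with steel butt cap, then a round nose (9 mm thick, 25 mm long), then a 6 mm stylus; 0.13 kg. Origin on its axis at the handle's middle (near its balance), x towards the butt: butt at +65 mm, handle's front at -65, tip at -115. Starts lying left or right of the steel plate, axis 12 mm up, butt roughly away from the robot
- probe_butt (a point): centre of the tester's butt face
- stylus: the springy stylus of the tester (origin at the nose's front end, x as the tester's); it gives up to 6 mm into the nose, 1.4 N to start it, 5.6 N fully in
- probe_tip (a point): end of the stylus, on the tester's axis
- rest: fixed dark steel rest across the plate from the tester; origin under its 130 x 80 x 12 mm base. Open-topped trough rising 50 degrees towards its +x (roughly away from the robot): 30 mm between walls 14 mm high, lips flaring to 45 mm. A 6 mm toe at its low end stops the wooden handle's front; nose and stylus pass over the toe. It carries the handle's lowest 62 mm, the upper 68 mm stays free
- seat (a point): where probe's origin is when the tester lies fully down in the rest, 12 mm over the trough floor; in the rest's frame at x = 13 mm, z = 118 mm
- seat_butt (a point): where the tester's butt face centre is when it lies fully down in the rest; the line from seat to here is the trough's direction
- bar_short: the shortest brass bar, 60 x 26 x 12 mm, lying loose on an 8 mm steel plate with its top 20 mm above the bench; origin at the centre of its underside, x along its length; the bars' places are mixed
- bar_short_mark (a point): centre of the shortest bar's mark, a flat dark ring 16 mm across on its top, 18 mm from the end at its +x side
- bar_middle: the middle brass bar, 90 x 26 x 12 mm, lying loose on an 8 mm steel plate with its top 20 mm above the bench; origin at the centre of its underside, x along its length; the bars' places are mixed
- bar_middle_mark (a point): centre of the middle bar's mark, a flat dark ring 16 mm across on its top, 18 mm from the end at its +x side
- bar_long: the longest brass bar, 120 x 26 x 12 mm, lying loose on an 8 mm steel plate with its top 20 mm above the bench; origin at the centre of its underside, x along its length; the bars' places are mixed
- bar_long_mark (a point): centre of the longest bar's mark, a flat dark ring 16 mm across on its top, 18 mm from the end at its +x side
- hammer: not to be disturbed: hammer, about 220 mm, lying far right
- burnisher: not to be disturbed: wood-handled burnisher, about 180 mm, lying left at the back
- file: not to be disturbed: wood-handled file, 200 mm, lying right at the back
- doming_block: not to be disturbed: plain steel cube, 50 mm, with round hollows, behind the plate
- pliers: not to be disturbed: pliers, 150 mm, behind the plate on the right
- jar: not to be disturbed: glass jar with lid, 60 mm wide, 90 mm tall, back right
- ring_cone: not to be disturbed: upright wooden ring cone, 60 mm wide foot, 110 mm tall, back left
Mind the look-alikes: they are no part of the job. What is shaped like the probe but purple is not meant.

How it is judged (in metres and radians):
On the way, in this order (a step that is already met when the one before it is completed fails the run):
1. the tester lies fully down in its rest, let go (distance between probe and seat below 0.012 m and distance between probe_butt and seat_butt below 0.015 m and contact force between the fingers and probe below 0.1 N and linear speed of probe below 0.02 m/s), for 0.3 s.
2. the tester's point presses on the mark of the shortest bar, tester near upright (contact force between stylus and bar_short above 0.5 N and horizontal distance between probe_tip and bar_short_mark below 0.008 m and angle between probe's own x axis and vertical below 0.42 rad), for 0.2 s.
3. the tester's point presses on the mark of the middle bar, tester near upright (contact force between stylus and bar_middle above 0.5 N and horizontal distance between probe_tip and bar_middle_mark below 0.008 m and angle between probe's own x axis and vertical below 0.42 rad), for 0.2 s.
4. the tester's point presses on the mark of the longest bar, tester near upright (contact force between stylus and bar_long above 0.5 N and horizontal distance between probe_tip and bar_long_mark below 0.008 m and angle between probe's own x axis and vertical below 0.42 rad), for 0.2 s.
At the end, for the whole second after the job is handed in: The tester lies fully down in its rest (handle middle within 12 mm, butt within 15 mm of their places), let go and still, after the three marks were touched in order (point within 8 mm of centre, 0.2 s, within 24 degrees of upright); every bar within 20 mm of where it lay (all of step 1 and distance of each of bar_short, bar_middle, bar_long from where it was at the start of the episode below 0.02 m).
It fails at once if a bar is pressed harder than 30 N with the tester (contact force between probe and bar_short above 30 N or contact force between probe and bar_middle above 30 N or contact force between probe and bar_long above 30 N).
It fails at once if a bar is pushed more than 20 mm (distance of any of bar_short, bar_middle, bar_long from where it was at the start of the episode above 0.02 m).
It fails at once if another thing on the bench is moved more than 25 mm (distance of any of hammer, burnisher, file, doming_block, pliers, jar, ring_cone from where it was at the start of the episode above 0.025 m).
It also fails if it takes over 66 s, if anything falls off the work surface, if the arm or the gripper's body presses on something with over 40 N, if the wrist force passes 120 N, or if a joint passes its speed limit or range.

### The arm

A 6-joint arm with a two-finger parallel gripper is mounted at the origin on the work surface. World frame = base frame: x ahead of the robot, y to its left, z up, the work surface at z = 0. Lengths are in m, angles in degrees, forces in N, time in s.
With the tool pointing down it reaches from about 0.3 to 0.75 m from the base axis. Payload 8.5 kg.
Tool frame: the origin (TCP) lies at the very end of the fingers, on their centre line; the grasp point (between the pads) lies 19 mm behind it; x points along the fingers, y is the direction in which the jaws open and shut, and the axes are right-handed (so a half turn about x gives the same grasp; the last joint's range is limited). The gripper opens to 85 mm and grips with 20 to 120 N. Pads are 22 mm wide; open, the fingers measure 114 mm over their backs; the gripper's body (76 mm by 85 mm) begins 54 mm behind the grasp point. The pads swing forward as they close: fully open they stand 13 mm farther back than shut.
Start: joints at [-80.862, 21.807, 74.336, -0, 83.858, -12.336], TCP at [0.201, -0.512, 0.231] pointing down, gripper open.
Joint ranges: [-178.18, 178.18], [-50.72, 133.34], [12.68, 142.11], [-81.47, 261.47], [9.98, 163.14], [-165.26, 165.26]. Speed limits (degrees/s): [136.94, 136.94, 180, 180, 180, 180].

### API

Orientations are given as a 3x3 rotation matrix whose columns are the frame's x, y, z axes.
In Python, from rig import env, eyes, close_job gives the robot as it stands.
- The arm moves only by the shell command python3 -m pendant 'ROWS' [OPENING] [FORCE]. ROWS is a JSON object of lists of equal length, an entry for each row: "travel": the shift along the world's x, y, z in mm, a list of three; "delta_rot": the turn, a rotation vector about the world's x, y, z in rad, a list of three. In form: {"travel": [[x, y, z], ...], "delta_rot": [[wx, wy, wz], ...]}. A call has 1 to 20 rows; each row shifts and turns the commanded pose from where the row before left it; what a row does not reach is not made up. A row lasts 1/12 s, in which the tool goes at most 41.7 mm and 7.16 degrees, less where a joint would pass 70% of its speed; a pose out of reach is approached as far as the arm can. A call with a gripper value outside its range is refused whole. OPENING is the finger opening in mm, from 0 to 85.4, set as the call begins (- or left out, the last holds). The fingers move at their own pace and stop on an object; FORCE is the grip in N (left out, the last holds). Time passes only in rows, so rows that do not move let the fingers close. It gives the time, the measured TCP pose, the force and the opening at its end, in the units of the state.
- env.observe(): the state, without advancing time (a new reading comes with each control period).
- eyes.get_image(name): name is "scene" or "top" or "wrist"; returns the picture (400x640x3 uint8, red, green, blue); there is no depth.
- eyes.camera_model(name): a dict with "vfov" (degrees; the focal length in pixels is half the picture's height over the tangent of half this angle, whatever the lens; pixels are square), "cx", "cy" (the principal point, pixels), "pose" (4x4, takes a point from camera to world coordinates). Camera axes: x right, y up, looking along -z (the intrinsics and any distortion apply to the point x, -y, -z); pixel columns grow to the right and rows downward; lengths in m; the calibration is good to about 2 mm. A picture is of the moment at which its call begins: read the wrist's pose just before it. camera_model takes no time and is no camera call; for the wrist camera it gives the pose at the moment of the call.
- close_job(): hands the job in, once; it reports no verdict.
The state is a dict: "time_s": time; "q": joint angles; "qvel": joint speeds; "joint_efforts": joint torques, N m; "position": TCP position; "tool_rot": TCP orientation; "ft_force": force on the tool from outside, world axes, zero at the start; "wrist_torque": the same for the moment, N m; "grip_width": finger opening in m.
Only numpy, scipy, OpenCV 4.12 (cv2) and the standard library are available. Lean on these libraries where they do the work, as an engineer would, in place of code of your own. Each camera call takes 0.05 s, during which the arm holds its last target. There are 200 camera calls.

## Working session

There is one attempt and no reset: what is moved stays moved. The work goes in short steps, Python scripts to look and compute and a shell command to move; the robot and the scene stay as the last step left them, time stands still between calls to the robot, and variables do not carry over. Pictures are saved under pics/ and viewed, about 8 in all and at most 12, crops included, and the job is handed in when it is done.

```bash
ls; mkdir -p pics; python3 - <<'E'
from rig import env,eyes
import cv2,numpy as np
for n in ["scene","top"]:
    cv2.imwrite(f"pics/{n}0.png",cv2.resize(eyes.get_image(n)[:,:,::-1],(800,500),interpolation=cv2.INTER_CUBIC))
    m=eyes.camera_model(n);print(n,{k:(np.round(v,4).tolist() if k=='pose' else v) for k,v in m.items()})
print(env.observe())
E
```

```text
pics
scene {'vfov': 55.78754919759052, 'cx': 319.98454898139914, 'cy': 196.5631887629966, 'pose': [[0.0485, -0.5641, 0.8243, 1.5276], [0.9988, 0.0316, -0.0371, -0.0992], [-0.0051, 0.8251, 0.565, 0.7998], [0.0, 0.0, 0.0, 1.0]]}
top {'vfov': 56.345380839698024, 'cx': 318.5232790123196, 'cy': 201.4511329927094, 'pose': [[0.0265, 0.9821, -0.1862, 0.3396], [-0.9994, 0.0305, 0.0184, -0.0473], [0.0237, 0.1856, 0.9823, 1.0661], [0.0, 0.0, 0.0, 1.0]]}
{'time_s': 0.1, 'q': array([-8.08613258e+01,  2.18375653e+01,  7.43770343e+01, -1.06577882e-03,
        8.38572938e+01, -1.23349402e+01]), 'qvel': array([ 0.05228291, -0.1016872 , -0.13596237,  0.10526979,  0.03189071,
       -0.04917552]), 'joint_efforts': array([ 3.47966219e-03, -4.49221301e+01, -2.31658387e+01, -1.47102946e-04,
        3.63869178e-03, -7.59976871e-06]), 'position': array([ 0.20130119, -0.5115759 ,  0.23078931]), 'tool_rot': array([[-2.17549001e-04,  3.66074445e-01, -9.30585543e-01],
       [ 1.23591153e-03, -9.30584756e-01, -3.66074424e-01],
       [-9.99999213e-01, -1.22976052e-03, -2.49987842e-04]]), 'ft_force': array([ 0.05031109, -1.15424352,  0.43409835]), 'wrist_torque': array([-0.00419239, -0.05303303,  0.03692583]), 'grip_width': 0.0853178688633249}
```

View pics/top0.png

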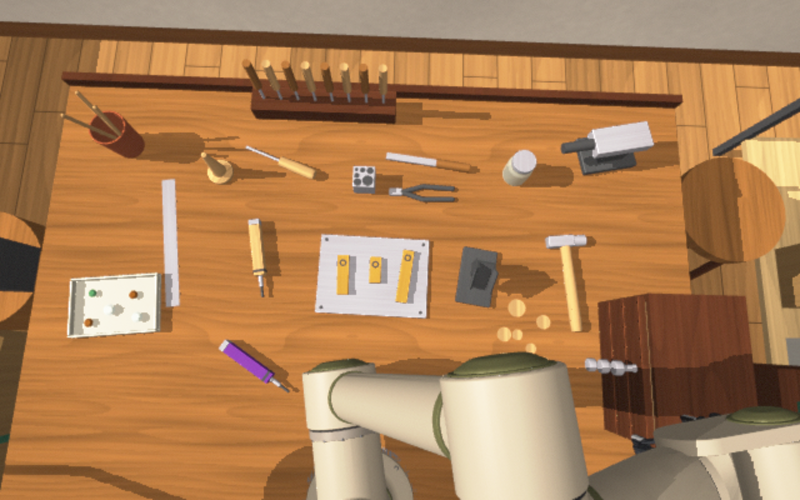

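View pics/scene0.png

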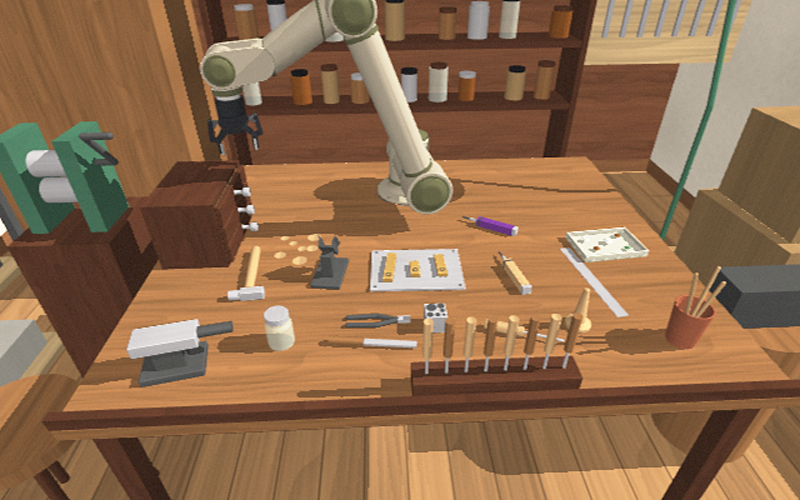

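Top view (800 px): the tester candidates are the wooden one at (257,257), with butt (254,220) and tip (263,296), and the purple look-alike at (255,365). I choose the wooden one. The plate is at (372,277), the bar marks at (344,260), (376,264) and (407,257), and the rest at (478,277). I'll check this in a close crop.

```bash
python3 - <<'E'
from rig import env,eyes
import cv2
im=eyes.get_image("top")[:,:,::-1]
c=im[165:265,190:410]
cv2.imwrite("pics/crop1.png",cv2.resize(c,None,fx=3.6,fy=3.6,interpolation=cv2.INTER_CUBIC))
E
cat > h.py <<'E'
from rig import env,eyes
import numpy as np
def ray(n,u,v,m=None):
    m=m or eyes.camera_model(n); f=200/np.tan(np.radians(m['vfov']/2)); P=np.array(m['pose'])
    d=P[:3,:3]@np.array([(u-m['cx'])/f,-(v-m['cy'])/f,-1]); return P[:3,3],d
def at(n,u,v,z,m=None):
    o,d=ray(n,u,v,m); return o+d*(z-o[2])/d[2]
def proj(n,p,m=None):
    m=m or eyes.camera_model(n); f=200/np.tan(np.radians(m['vfov']/2)); P=np.array(m['pose'])
    c=P[:3,:3].T@(np.asarray(p)-P[:3,3]); return m['cx']-f*c[0]/c[2], m['cy']+f*c[1]/c[2]
E
```

```text
(no output)
```

View pics/crop1.png

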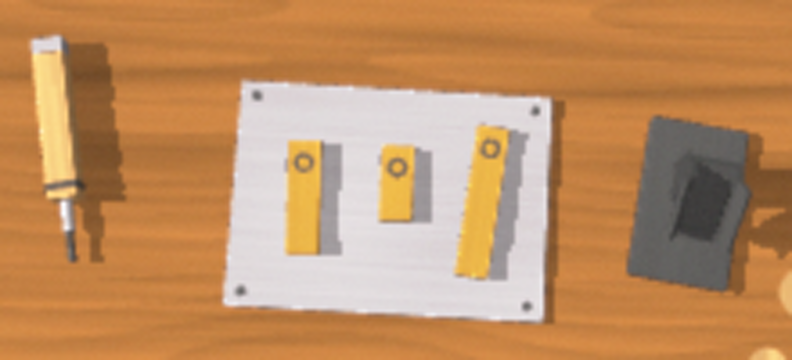

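The crop shows the tester: butt cap at (48,44), wooden handle down to (62,190), tip (71,260). Marks: middle bar (304,162), short bar (397,167), long bar (490,149). Rest base corners: (652,115), (750,132), (727,292), (627,272), with the trough's high end near (715,160).

```bash
python3 - <<'E'
from h import *
t=lambda x,y,z:at("top",190+(x+.5)/3.6-.5,165+(y+.5)/3.6-.5,z)
pts=dict(butt_tl=(32,40,.024),butt_tr=(62,37,.024),front_l=(47,198,.024),front_r=(76,192,.024),tip=(71,260,.012),
mid=(304,162,.02),short=(397,167,.02),long=(490,149,.02),m_a=(287,141,.02),m_b=(322,141,.02),m_c=(287,254,.02),m_d=(319,254,.02),
l_a=(479,125,.02),l_b=(508,128,.02),l_c=(456,275,.02),l_d=(485,277,.02),s_a=(382,146,.02),s_d=(411,221,.02),s_c=(380,220,.02),
r1=(652,115,.012),r2=(750,132,.012),r3=(727,292,.012),r4=(627,272,.012),
p1=(243,81,.008),p2=(551,98,.008),p3=(543,322,.008),p4=(224,305,.008))
for k,v in pts.items(): print(k,np.round(t(*v)*1000,1))
r=[t(*pts[k]) for k in('r1','r2','r3','r4')]
print([np.linalg.norm(r[i]-r[i-1]) for i in range(4)],np.mean(r,0))
# cross check with scene: marks at native px
for n,u,v in(("mid",440,271),("short",415,273),("long",388.5,274)): print(n,at("scene",u*.8,v*.8,.02)*1000)
print(eyes.camera_model("wrist"))
E
```

```text
butt_tl [601.2 277.8  24. ]
butt_tr [604.4 254.4  24. ]
front_l [475.4 255.4  24. ]
front_r [480.8 233.5  24. ]
tip [428.9 236.3  12. ]
mid [510.4  58.3  20. ]
short [508.7 -14.9  20. ]
long [525.3 -87.8  20. ]
m_a [526.8  72.5  20. ]
m_b [527.6  45.   20. ]
m_c [437.7  68.   20. ]
m_d [438.4  43.2  20. ]
l_a [544.4 -78.6  20. ]
l_b [ 542.6 -101.7   20. ]
l_c [425.2 -63.6  20. ]
l_d [424.3 -86.2  20. ]
s_a [525.1  -2.4  20. ]
s_d [466.3 -27.3  20. ]
s_c [466.3  -3.1  20. ]
r1 [ 558.4 -217.5   12. ]
r2 [ 547.  -296.4   12. ]
r3 [ 418.6 -276.6   12. ]
r4 [ 432.  -197.9   12. ]
p1 [576.8 111.6   8. ]
p2 [ 570.7 -136.5    8. ]
p3 [ 391.5 -132.8    8. ]
p4 [397.7 116.2   8. ]
[np.float64(0.1279410669448873), np.float64(0.07971631624024335), np.float64(0.1299139210073331), np.float64(0.07984429906714063)] [ 0.48899675 -0.24713044  0.012     ]
mid [517.18495813  54.31531035  20.        ]
short [522.2697934  -13.93162382  20.        ]
long [522.71866596 -85.35544085  20.        ]
{'vfov': 69.9655457731933, 'cx': 318.9233148919315, 'cy': 196.3340504080813, 'pose': array([[ 3.65881868e-01,  8.95717621e-01,  2.52627003e-01,
         2.65676260e-01],
       [-9.30660983e-01,  3.52368537e-01,  9.85218165e-02,
        -4.86757464e-01],
       [-7.70080371e-04, -2.71157441e-01,  9.62534700e-01,
         3.73277601e-01],
       [ 0.00000000e+00,  0.00000000e+00,  0.00000000e+00,
         1.00000000e+00]])}
```

Measured sizes agree with the given ones: bars 90/60/120, rest 128-130 x 80, tester about 177. I'm writing a small planning helper and will go above the tester.

```bash
cat >> h.py <<'E'
from scipy.spatial.transform import Rotation as Ro
def tool(yaw,pitch):
    # jaws across heading `yaw`; pitch: 0 = straight down, + = pointing forward along heading
    a,p=np.radians(yaw),np.radians(pitch); h=np.array([np.cos(a),np.sin(a),0])
    x=np.sin(p)*h+np.array([0,0,-np.cos(p)]); y=np.array([np.sin(a),-np.cos(a),0])
    return np.column_stack([x,y,np.cross(x,y)])
def go(pos,R,ref=None):
    s=env.observe() if ref is None else ref
    w=Ro.from_matrix(R@np.array(s['tool_rot']).T).as_rotvec()
    d=np.asarray(pos)-np.array(s['position'])*1000
    print("travel",np.round(d,1),"rot",np.round(w,4),"deg",round(np.degrees(np.linalg.norm(w)),1),"rows>=",round(max(np.linalg.norm(d)/41.7,np.degrees(np.linalg.norm(w))/7.16),1))
O=np.array([541,255.5,12.]); PY=9.8
SEAT=np.array([501.8,-249.0,118.]); RY=-8.8
def udir(yaw,el):
    a,e=np.radians(yaw),np.radians(el); return np.array([np.cos(e)*np.cos(a),np.cos(e)*np.sin(a),np.sin(e)])
E
python3 -c "
from h import *
go([574,261,120],tool(PY,-10))"
```

```text
travel [ 372.7  772.6 -110.9] rot [-0.0482  0.1683 -0.2031] deg 15.4 rows>= 20.7
```

```bash
python3 -m pendant '{"travel":[[17.5,36.5,0],[17.5,36.5,0],[17.5,36.5,0],[17.5,36.5,0],[17.5,36.5,0],[17.5,36.5,0],[17.5,36.5,0],[17.5,36.5,0],[17.5,36.5,0],[17.5,36.5,0],[17.5,36.5,0],[17.5,36.5,0],[17.5,36.5,0],[17.5,36.5,0],[17.5,36.5,0],[17.5,36.5,0],[17.5,36.5,0],[17.5,36.5,0],[17.5,36.5,0],[17.5,36.5,0]],"delta_rot":[[-0.0024,0.0084,-0.0102],[-0.0024,0.0084,-0.0102],[-0.0024,0.0084,-0.0102],[-0.0024,0.0084,-0.0102],[-0.0024,0.0084,-0.0102],[-0.0024,0.0084,-0.0102],[-0.0024,0.0084,-0.0102],[-0.0024,0.0084,-0.0102],[-0.0024,0.0084,-0.0102],[-0.0024,0.0084,-0.0102],[-0.0024,0.0084,-0.0102],[-0.0024,0.0084,-0.0102],[-0.0024,0.0084,-0.0102],[-0.0024,0.0084,-0.0102],[-0.0024,0.0084,-0.0102],[-0.0024,0.0084,-0.0102],[-0.0024,0.0084,-0.0102],[-0.0024,0.0084,-0.0102],[-0.0024,0.0084,-0.0102],[-0.0024,0.0084,-0.0102]]}' 70 60
python3 -m pendant '{"travel":[[8,15,-35],[8,15,-35],[6.5,12.5,-35],[0,0,0],[0,0,0]],"delta_rot":[[0,0,0],[0,0,0],[0,0,0],[0,0,0],[0,0,0]]}'
python3 - <<'E'
from h import *
import cv2
m=eyes.camera_model("wrist");im=eyes.get_image("wrist")[:,:,::-1]
cv2.imwrite("pics/w1.png",im)
go([574,261,3],tool(PY,-10)); print(env.observe()['q'])
for s in(-115,-65,35,65): print(s,proj("wrist",O+s*udir(PY,0),m))
E
```

```text
time_s: 1.82
position: [0.5516, 0.2203, 0.231]
tool_rot: [[-0.172, 0.169, -0.97], [-0.031, -0.986, -0.167], [-0.985, 0.001, 0.174]]
ft_force: [0.5, -0.5, -0.1]
grip_width: 0.0699
time_s: 2.23
position: [0.5731, 0.2607, 0.1251]
tool_rot: [[-0.175, 0.17, -0.97], [-0.032, -0.985, -0.167], [-0.984, 0.001, 0.177]]
ft_force: [-0.4, -0.0, 1.2]
grip_width: 0.0699
travel [-1.000e-01  6.000e-01 -1.244e+02] rot [0.0011 0.0008 0.0006] deg 0.1 rows>= 3.0
[13.42149428 38.98390287 61.7656817   0.5653461  89.20042813 93.60381999]
-115 (np.float64(533.4231500081028), np.float64(746.3014671392361))
-65 (np.float64(513.4028873476539), np.float64(749.745970165337))
35 (np.float64(482.8125824424598), np.float64(755.00905784817))
65 (np.float64(475.428028808858), np.float64(756.2795765106248))
```

View pics/w1.png

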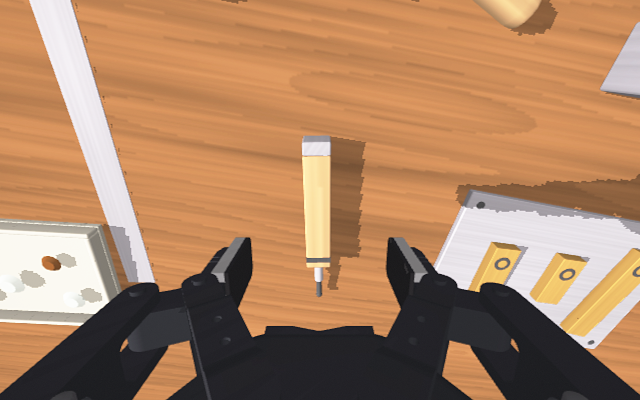

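Wrist view: the wooden tester lies centred between the jaws. Its butt top edge is at (316,138), front at (318,264) and tip at (319,296), with the handle about aligned to the tool.

```bash
python3 - <<'E'
from h import *
for n,u,v,z in(("butt",316,138,.012),("butt_top",316,156,.024),("front",318,266,.024),("tip",319,297,.012)): print(n,np.round(at("wrist",u,v,z)*1000,1))
E
```

```text
butt [604.4 267.7  12. ]
butt_top [592.3 265.6  24. ]
front [477.7 244.4  24. ]
tip [424.4 234.1  12. ]
```

```bash
python3 -m pendant '{"travel":[[0,0,-35],[0,0,-35],[0,0,-30],[0,0,-17],[0,0,-5],[0,0,0],[0,0,0]],"delta_rot":[[0,0,0],[0,0,0],[0,0,0],[0,0,0],[0,0,0],[0,0,0],[0,0,0]]}'
python3 -m pendant '{"travel":[[0,0,0],[0,0,0],[0,0,0],[0,0,0],[0,0,0],[0,0,0],[0,0,0],[0,0,0]],"delta_rot":[[0,0,0],[0,0,0],[0,0,0],[0,0,0],[0,0,0],[0,0,0],[0,0,0],[0,0,0]]}' 15 70
```

```text
time_s: 2.87
position: [0.5752, 0.2605, 0.007]
tool_rot: [[-0.167, 0.169, -0.971], [-0.029, -0.986, -0.166], [-0.986, 0.001, 0.169]]
ft_force: [0.7, -0.6, 0.0]
grip_width: 0.0698
time_s: 3.53
position: [0.5744, 0.2609, 0.0054]
tool_rot: [[-0.169, 0.17, -0.971], [-0.03, -0.986, -0.167], [-0.985, 0.001, 0.172]]
ft_force: [0.6, -0.1, 6.4]
grip_width: 0.0228
```

```bash
cat >> h.py <<'E'
import json
def probeR(yaw,el):
    x=udir(yaw,el);a=np.radians(yaw);y=np.array([-np.sin(a),np.cos(a),0]);return np.column_stack([x,y,np.cross(x,y)])
def save(Op,Rp):
    s=env.observe();R=np.array(s['tool_rot']);t=np.array(s['position'])*1000
    json.dump([(R.T@(np.asarray(Op)-t)).tolist(),(R.T@Rp).tolist()],open('grasp.json','w'))
def tcp_for(Op,Rp):
    o,r=map(np.array,json.load(open('grasp.json'))); R=Rp@r.T; return np.asarray(Op)-R@o,R
def probe_now():
    s=env.observe();R=np.array(s['tool_rot']);o,r=map(np.array,json.load(open('grasp.json')))
    return np.array(s['position'])*1000+R@o,R@r
E
python3 - <<'E'
from h import *
save([540,255.6,12],probeR(9.8,0)); print(open('grasp.json').read())
Rp=probeR(RY,50)
for n in(70,30,1):
    p,R=tcp_for(SEAT+5*Rp[:,0]+n*Rp[:,2],Rp); print(n,np.round(p,1)); go(p,R)
E
```

```text
[[-0.5090153347607032, -0.6164850840759886, 35.37185147366483], [[-0.17180108588674153, -0.0006904086238512569, -0.9851314177428658], [-0.0006278069104128075, -0.9999994746243933, 0.0008103143963193554], [-0.9851314596268965, 0.0007576852049210373, 0.17180056218333664]]]
70 [ 478.9 -246.1  189.2]
travel [ -95.4 -507.   183.8] rot [ 0.0076 -0.8763 -0.3037] deg 53.1 rows>= 13.1
30 [ 509.2 -250.8  163.5]
travel [ -65.1 -511.7  158.1] rot [ 0.0076 -0.8763 -0.3037] deg 53.1 rows>= 12.9
1 [ 531.2 -254.2  144.9]
travel [ -43.2 -515.1  139.4] rot [ 0.0076 -0.8763 -0.3037] deg 53.1 rows>= 12.8
```

```bash
python3 -m pendant '{"travel":[[0,0,20],[0,0,30],[0,0,36],[0,0,36],[0,0,36],[0,0,26],[-6,-31.7,0],[-6,-31.7,0],[-6,-31.7,0],[-6,-31.7,0],[-6,-31.7,0],[-6,-31.7,0],[-6,-31.7,0],[-6,-31.7,0]],"delta_rot":[[0,0,0],[0,0,0],[0,0,0],[0,0,0],[0,0,0],[0,0,0],[0.0005,-0.0548,-0.019],[0.0005,-0.0548,-0.019],[0.0005,-0.0548,-0.019],[0.0005,-0.0548,-0.019],[0.0005,-0.0548,-0.019],[0.0005,-0.0548,-0.019],[0.0005,-0.0548,-0.019],[0.0005,-0.0548,-0.019]]}'
python3 -m pendant '{"travel":[[-6,-31.7,0],[-6,-31.7,0],[-6,-31.7,0],[-6,-31.7,0],[-6,-31.7,0],[-6,-31.7,0],[-6,-31.7,0],[-6,-31.7,0],[0,0,0],[0,0,0]],"delta_rot":[[0.0005,-0.0548,-0.019],[0.0005,-0.0548,-0.019],[0.0005,-0.0548,-0.019],[0.0005,-0.0548,-0.019],[0.0005,-0.0548,-0.019],[0.0005,-0.0548,-0.019],[0.0005,-0.0548,-0.019],[0.0005,-0.0548,-0.019],[0,0,0],[0,0,0]]}'
python3 - <<'E'
from h import *
import cv2
Rp=probeR(RY,50)
for n in(70,30,1):
    p,R=tcp_for(SEAT+5*Rp[:,0]+n*Rp[:,2],Rp); go(p,R)
print(env.observe()['q'])
a=eyes.get_image("wrist")[:,:,::-1]; b=eyes.get_image("top")[:,:,::-1][150:300,300:460]
b=cv2.resize(b,None,fx=2.4,fy=2.4,interpolation=cv2.INTER_CUBIC);a=a[:, 100:500]
b=cv2.copyMakeBorder(b,0,400-b.shape[0],0,0,cv2.BORDER_CONSTANT)
cv2.imwrite("pics/r1.png",np.hstack([a,b]))
O2,R2=probe_now(); print(O2,R2[:,0])
for s in(-115,-65,65): q=(O2+s*R2[:,0])/1000; print(s,np.round(proj("top",q),1),np.round(proj("wrist",q),1))
E
```

```text
time_s: 4.7
position: [0.5251, 0.0059, 0.1885]
tool_rot: [[0.262, 0.007, -0.965], [-0.034, -0.999, -0.016], [-0.964, 0.037, -0.262]]
ft_force: [0.7, -0.5, -0.5]
grip_width: 0.0227
time_s: 5.53
position: [0.4769, -0.2479, 0.1878]
tool_rot: [[0.634, -0.158, -0.757], [-0.1, -0.988, 0.122], [-0.766, -0.001, -0.642]]
ft_force: [0.3, 1.4, -1.2]
grip_width: 0.0222
travel [2.  1.8 1.4] rot [-0.0017 -0.0022  0.0037] deg 0.3 rows>= 0.1
travel [ 32.3  -2.9 -24.3] rot [-0.0017 -0.0022  0.0037] deg 0.3 rows>= 1.0
travel [ 54.3  -6.3 -43. ] rot [-0.0017 -0.0022  0.0037] deg 0.3 rows>= 1.7
[-53.11694282  12.69802277 108.28102059  46.8143724   37.84067501
  13.40047463]
[ 450.80062418 -240.92686108  165.9103593 ] [ 0.63683306 -0.09896071  0.76462437]
-115 [379.3 259.2] [318.  417.1]
-65 [384.  246.1] [317.8 375. ]
65 [397.6 207.5] [317.2 203.3]
```

View pics/r1.png

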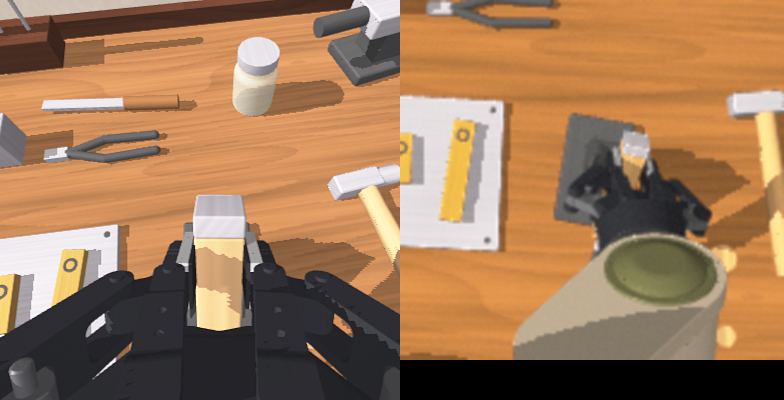

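Right: the top view shows the butt at (635,143), as predicted (634,138). The wrist view shows the tester held straight. I'll lower it along the trough normal.

```bash
python3 -m pendant '{"travel":[[11,-1.3,-8.7],[11,-1.3,-8.7],[11,-1.3,-8.7],[8,-1,-6.4],[5,-0.6,-4],[4,-0.5,-3],[2.5,-0.3,-2],[0,0,0],[0,0,0],[0,0,0]],"delta_rot":[[0,0,0],[0,0,0],[0,0,0],[0,0,0],[0,0,0],[0,0,0],[0,0,0],[0,0,0],[0,0,0],[0,0,0]]}'
python3 - <<'E'
from h import *
Rp=probeR(RY,50)
p,R=tcp_for(SEAT,Rp); go(p,R)
O2,R2=probe_now(); print(Rp.T@(O2-SEAT))
E
```

```text
time_s: 6.47
position: [0.5302, -0.2524, 0.1471]
tool_rot: [[0.636, -0.154, -0.756], [-0.099, -0.988, 0.118], [-0.766, -0.001, -0.643]]
ft_force: [-2.3, 2.0, 1.8]
grip_width: 0.0229
travel [-1.5 -1.4 -6.8] rot [-0.0007 -0.0009 -0.0001] deg 0.1 rows>= 0.2
[5.96455975 1.64338056 3.43925706]
```

```bash
python3 -m pendant '{"travel":[[-2,0.2,-2.4],[-2,0.2,-2.4],[0,0,0],[0,0,0]],"delta_rot":[[0,0,0],[0,0,0],[0,0,0],[0,0,0]]}'
python3 -m pendant '{"travel":[[0,0,0],[0,0,0],[0,0,0],[0,0,0],[0,0,0],[0,0,0],[0,0,0],[0,0,0]],"delta_rot":[[0,0,0],[0,0,0],[0,0,0],[0,0,0],[0,0,0],[0,0,0],[0,0,0],[0,0,0]]}' 60
python3 -m pendant '{"travel":[[-8,1.2,6.4],[-16,2.5,12.8],[-24,3.7,19.2],[-24,3.7,19.2],[0,0,0],[0,0,0]],"delta_rot":[[0,0,0],[0,0,0],[0,0,0],[0,0,0],[0,0,0],[0,0,0]]}'
python3 - <<'E'
from h import *
import cv2
a=eyes.get_image("wrist")[:,:,::-1];m=eyes.camera_model("wrist")
s=eyes.get_image("scene")[:,:,::-1][170:240,230:310]
s=cv2.resize(s,(457,400),interpolation=cv2.INTER_CUBIC)
cv2.imwrite("pics/r2.png",np.hstack([a[:,150:490],s]))
for k in(-115,-65,-3,65):
  q=(SEAT+k*udir(RY,50))/1000; u=proj("scene",q);w=np.array(proj("wrist",q,m)); print(k,np.round(w-[150,0],1),np.round((u-np.array([230,170]))*5.714+[340,0],1))
E
```

```text
time_s: 6.8
position: [0.526, -0.2528, 0.1421]
tool_rot: [[0.636, -0.155, -0.756], [-0.1, -0.988, 0.118], [-0.766, 0.0, -0.643]]
ft_force: [-5.3, 0.0, 3.3]
grip_width: 0.0224
time_s: 7.47
position: [0.5264, -0.2524, 0.142]
tool_rot: [[0.636, -0.154, -0.756], [-0.099, -0.988, 0.118], [-0.766, -0.0, -0.643]]
ft_force: [0.0, -0.3, -0.2]
grip_width: 0.0598
time_s: 7.97
position: [0.4537, -0.2416, 0.2009]
tool_rot: [[0.637, -0.156, -0.755], [-0.102, -0.988, 0.118], [-0.764, 0.002, -0.645]]
ft_force: [0.6, 0.2, -0.3]
grip_width: 0.0598
-115 [168.7 311.9] [550.9 183.6]
-65 [168.7 274.6] [533.6 162.1]
-3 [168.6 219.5] [510.3 133.1]
65 [168.4 143.7] [482.   97.9]
```

View pics/r2.png

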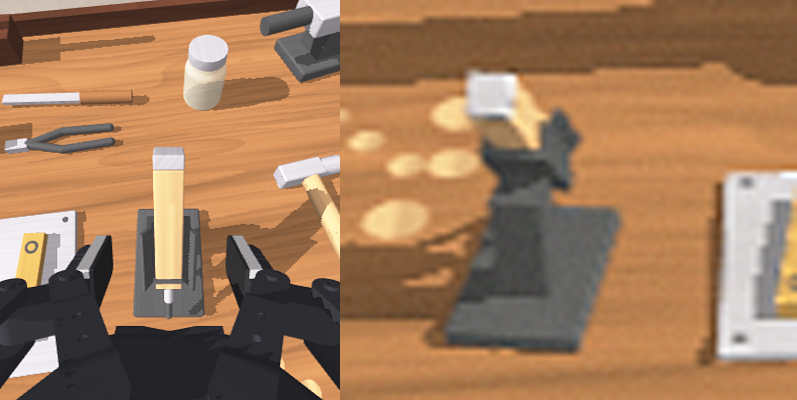

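The left view shows the tester lying in the trough: butt (168,150), tip (168,316) against a prediction of (169,312). The scene view shows butt (492,95) against (482,98), so it is within a few mm and fully down. Next I regrasp it with the tool vertical.

```bash
python3 - <<'E'
from h import *
go([523,-252.2,225],tool(RY,0))
E
```

```text
travel [ 68.6 -10.8  25.5] rot [0.1072 0.6906 0.0017] deg 40.0 rows>= 5.6
```

```bash
python3 -m pendant '{"travel":[[0,0,26],[8,-1,0],[10,-1.6,0],[10,-1.6,0],[10,-1.6,0],[10,-1.6,0],[10,-1.6,0],[10.6,-1.6,0],[0,0,0],[0,0,-20],[0,0,-30],[0,0,-25],[0,0,-15],[0,0,-7],[0,0,0],[0,0,0]],"delta_rot":[[0,0,0],[0.0134,0.0863,0],[0.0134,0.0863,0],[0.0134,0.0863,0],[0.0134,0.0863,0],[0.0134,0.0863,0],[0.0134,0.0863,0],[0.0134,0.0863,0],[0.0134,0.0863,0],[0,0,0],[0,0,0],[0,0,0],[0,0,0],[0,0,0],[0,0,0],[0,0,0]]}'
python3 -m pendant '{"travel":[[0,0,0],[0,0,0],[0,0,0],[0,0,0],[0,0,0],[0,0,0],[0,0,0]],"delta_rot":[[0,0,0],[0,0,0],[0,0,0],[0,0,0],[0,0,0],[0,0,0],[0,0,0]]}' 15 80
python3 - <<'E'
from h import *
save(SEAT,probeR(RY,50)); print(open('grasp.json').read()[:80])
Rp=probeR(RY,50)
p,R=tcp_for(SEAT+60*Rp[:,2]+20*Rp[:,0],Rp); go(p,R)
S=np.array([509,-15,0.])
Rp=probeR(0,82)
p,R=tcp_for(np.array([509,-15,60.])+115*Rp[:,0],Rp); print(p);go(p,R)
E
```

```text
time_s: 9.4
position: [0.5235, -0.2519, 0.1286]
tool_rot: [[0.0, -0.154, -0.988], [-0.0, -0.988, 0.154], [-1.0, 0.0, -0.0]]
ft_force: [0.1, 0.1, 0.5]
grip_width: 0.0595
time_s: 9.98
position: [0.5233, -0.2521, 0.1296]
tool_rot: [[0.002, -0.154, -0.988], [-0.001, -0.988, 0.154], [-1.0, 0.001, -0.002]]
ft_force: [0.8, 0.4, 6.2]
grip_width: 0.023
[[11.581692738958019, 0.19934171551350874, 21.76153773803976], [[-0.764841973636
travel [-32.7   5.1  53.9] rot [ 0.  0. -0.] deg 0.0 rows>= 1.5
[537.28279393 -14.81739364 195.2574508 ]
travel [ 14.  237.3  65.6] rot [-0.0429 -0.5574  0.1496] deg 33.2 rows>= 5.9
```

```bash
python3 -m pendant '{"travel":[[-6,1,10],[-9,1.5,15],[-9,1.5,15],[-9,1,14],[4.7,23.2,1.2],[4.7,23.2,1.2],[4.7,23.2,1.2],[4.7,23.2,1.2],[4.7,23.2,1.2],[4.7,23.2,1.2],[4.7,23.2,1.2],[4.7,23.2,1.2],[4.7,23.2,1.2],[4.7,23.2,1.2],[0,0,0],[0,0,0],[0,0,0]],"delta_rot":[[0,0,0],[0,0,0],[0,0,0],[0,0,0],[-0.0043,-0.0557,0.015],[-0.0043,-0.0557,0.015],[-0.0043,-0.0557,0.015],[-0.0043,-0.0557,0.015],[-0.0043,-0.0557,0.015],[-0.0043,-0.0557,0.015],[-0.0043,-0.0557,0.015],[-0.0043,-0.0557,0.015],[-0.0043,-0.0557,0.015],[-0.0043,-0.0557,0.015],[0,0,0],[0,0,0],[0,0,0]]}'
python3 - <<'E'
from h import *
import cv2
Rp=probeR(0,82)
p,R=tcp_for(np.array([509,-15,60.])+115*Rp[:,0],Rp);go(p,R)
O2,R2=probe_now(); tip=O2-115*R2[:,0]; print("tip",tip,R2[:,0]);print(env.observe()['q'])
a=eyes.get_image("wrist")[:,:,::-1];m=eyes.camera_model("wrist")
s=eyes.get_image("scene")[:,:,::-1]
t=eyes.get_image("top")[:,:,::-1]
s=cv2.resize(s[170:240,280:400],(800,467),interpolation=cv2.INTER_CUBIC)
cv2.imwrite("pics/s1.png",s);cv2.imwrite("pics/s1w.png",a);cv2.imwrite("pics/s1t.png",cv2.resize(t[165:245,230:350],(800,533)))
for q in (tip,O2-65*R2[:,0],O2+65*R2[:,0],[509,-15,20],[510.4,58.3,20],[525.3,-87.8,20]):
  q=np.array(q)/1000;print((np.array(proj("scene",q))-[280,170])*6.667,proj("wrist",q,m),(np.array(proj("top",q))-[230,165])*6.667)
E
```

```text
time_s: 11.4
position: [0.5368, -0.0152, 0.195]
tool_rot: [[0.529, -0.001, -0.848], [-0.001, -1.0, 0.001], [-0.848, 0.0, -0.529]]
ft_force: [-0.7, -0.4, -1.1]
grip_width: 0.0231
travel [0.4 0.4 0.3] rot [-0.0001 -0.0025 -0.0009] deg 0.1 rows>= 0.0
tip [508.22244942 -15.43438955  59.78729809] [1.41599880e-01 2.80338593e-05 9.89923974e-01]
[-19.20399453  11.7694532  103.41395043  17.36856409  35.54903099
  59.30215741]
[342.61299753 242.65969611] (np.float64(318.5212977221347), np.float64(292.4229718242733)) [465.06215608 292.37967668]
[344.89085413 168.86096312] (np.float64(318.4489610588507), np.float64(285.85562957414567)) [462.45541322 253.43896967]
[351.44560728 -43.5020434 ] (np.float64(317.9889621414345), np.float64(244.09298545684447)) [454.31850491 131.88614306]
[342.64594001 306.8176723 ] (np.float64(318.1616610750673), np.float64(290.1271762416038)) [466.50764895 306.09388867]
[486.22849545 303.66105043] (np.float64(251.8823131649808), np.float64(288.9206615829604)) [294.00436843 297.66293999]
[200.63119891 331.32937762] (np.float64(383.0903228251408), np.float64(274.70946725262536)) [638.43712152 273.53304926]
```

View pics/s1.png

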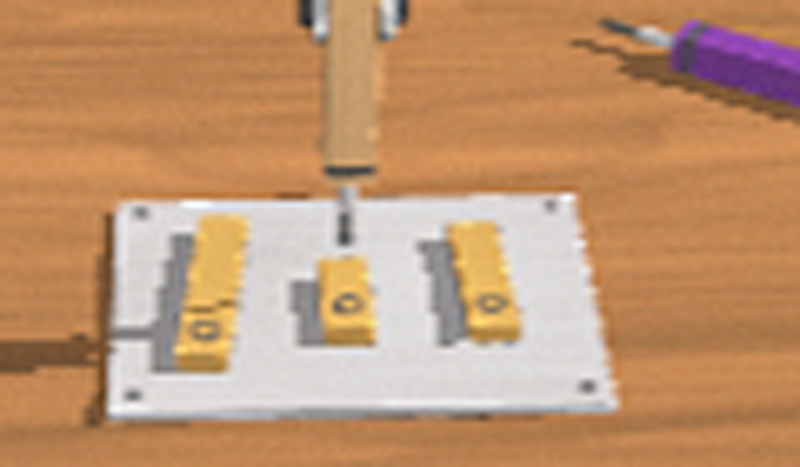

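The scene crop shows the tip at (345,243), predicted (343,243). The marks are short (348,303), middle (491,302) and long (205,330), all within about 2 mm of the predictions. Now I descend on the short bar.

```bash
python3 -m pendant '{"travel":[[0,0.5,-12],[0,0.5,-14],[0,0.5,-8],[0,0,-3],[0,0,-1.5],[0,0,0],[0,0,0],[0,0,0]],"delta_rot":[[0,0,0],[0,0,0],[0,0,0],[0,0,0],[0,0,0],[0,0,0],[0,0,0],[0,0,0]]}'
python3 - <<'E'
from h import *
O2,R2=probe_now(); print("tip",O2-115*R2[:,0],env.observe()['ft_force'])
E
```

```text
time_s: 12.22
position: [0.5372, -0.0135, 0.1568]
tool_rot: [[0.531, -0.001, -0.848], [-0.001, -1.0, 0.001], [-0.848, 0.0, -0.531]]
ft_force: [-1.5, 0.3, 1.7]
grip_width: 0.023
tip [508.72454184 -13.74821276  21.54942051] [-1.45440413  0.29493567  1.73648391]
```

```bash
python3 -m pendant '{"travel":[[0,0,-1.5],[0,0,-1.5],[0,0,-1],[0,0,0],[0,0,0],[0,0,0],[0,0,0],[0,0,0],[0,0,0]],"delta_rot":[[0,0,0],[0,0,0],[0,0,0],[0,0,0],[0,0,0],[0,0,0],[0,0,0],[0,0,0],[0,0,0]]}'
python3 - <<'E'
from h import *
import cv2
O2,R2=probe_now(); print("tip",O2-115*R2[:,0],[np.round(env.observe()['ft_force'],1)])
s=eyes.get_image("scene")[:,:,::-1]
cv2.imwrite("pics/s2.png",cv2.resize(s[190:230,310:360],(600,480),interpolation=cv2.INTER_CUBIC))
E
```

```text
time_s: 12.97
position: [0.537, -0.0135, 0.1522]
tool_rot: [[0.53, -0.001, -0.848], [-0.001, -1.0, 0.001], [-0.848, 0.0, -0.53]]
ft_force: [-1.7, -1.3, 4.1]
grip_width: 0.0231
tip [508.50998184 -13.65349188  17.03517705] [array([-1.7, -1.3,  4.1])]
```

View pics/s2.png

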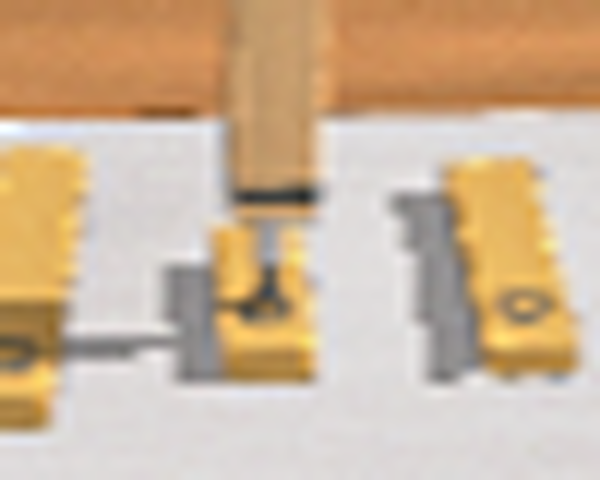

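The tip sits on the short bar's ring (265,298), with about 4 N. I'll hold a little longer, then go on to the middle bar.

```bash
python3 -m pendant '{"travel":[[0,0,-0.7],[0,0,0],[0,0,0],[0,0,0],[0,0,0],[0,0,8],[0,0,16],[0,0,14],[0.3,18,0],[0.3,18.5,0],[0.3,18.5,0],[0.3,18,0],[0,0,0],[0,0,-12],[0,0,-14],[0,0,-8],[0,0,-1.8],[0,0,0],[0,0,0]],"delta_rot":[[0,0,0],[0,0,0],[0,0,0],[0,0,0],[0,0,0],[0,0,0],[0,0,0],[0,0,0],[0,0,0],[0,0,0],[0,0,0],[0,0,0],[0,0,0],[0,0,0],[0,0,0],[0,0,0],[0,0,0],[0,0,0],[0,0,0]]}'
python3 - <<'E'
from h import *
O2,R2=probe_now(); print("tip",O2-115*R2[:,0],env.observe()['ft_force'])
E
```

```text
time_s: 14.6
position: [0.5381, 0.0595, 0.1541]
tool_rot: [[0.53, -0.001, -0.848], [-0.0, -1.0, 0.001], [-0.848, -0.0, -0.53]]
ft_force: [-2.7, -0.2, 2.6]
grip_width: 0.0232
tip [509.54217488  59.36845129  18.88785033] [-2.72933734 -0.20171831  2.60025083]
```

```bash
python3 -m pendant '{"travel":[[0,0,-1.2],[0,0,-1],[0,0,0],[0,0,0],[0,0,0],[0,0,0],[0,0,0],[0,0,0],[0,0,0]],"delta_rot":[[0,0,0],[0,0,0],[0,0,0],[0,0,0],[0,0,0],[0,0,0],[0,0,0],[0,0,0],[0,0,0]]}'
python3 - <<'E'
from h import *
import cv2
O2,R2=probe_now(); print("tip",O2-115*R2[:,0],env.observe()['ft_force'])
s=eyes.get_image("scene")[:,:,::-1]
cv2.imwrite("pics/s3.png",cv2.resize(s[190:230,320:370],(600,480),interpolation=cv2.INTER_CUBIC))
E
```

```text
time_s: 15.35
position: [0.5383, 0.0595, 0.152]
tool_rot: [[0.531, -0.001, -0.848], [-0.001, -1.0, 0.001], [-0.848, 0.0, -0.531]]
ft_force: [-3.1, 0.6, 6.5]
grip_width: 0.0232
tip [509.89405578  59.34029026  16.8102036 ] [-3.10489996  0.56532764  6.53970005]
```

View pics/s3.png

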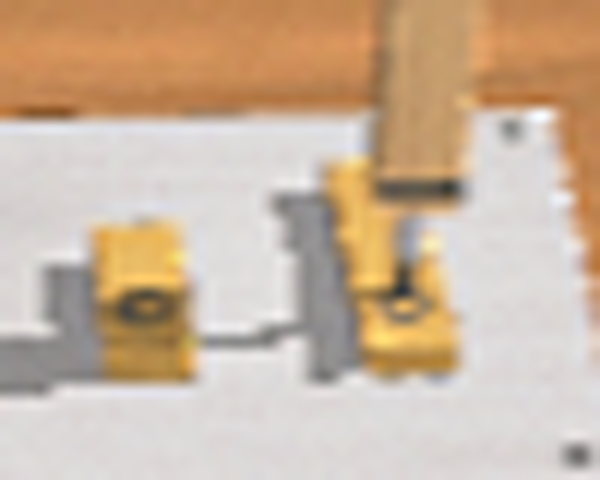

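The tip is on the middle bar's ring, at (402,292) against ring centre (406,304), about 3 mm off, with about 5 N. Now the longest bar.

```bash
python3 -m pendant '{"travel":[[0,0,0],[0,0,8],[0,0,16],[0,0,14],[2.8,-24.4,0],[2.8,-24.4,0],[2.8,-24.4,0],[2.8,-24.4,0],[2.8,-24.4,0],[2.8,-24.4,0],[0,0,0],[0,0,-12],[0,0,-14],[0,0,-8],[0,0,-2],[0,0,0],[0,0,0]],"delta_rot":[[0,0,0],[0,0,0],[0,0,0],[0,0,0],[0,0,0],[0,0,0],[0,0,0],[0,0,0],[0,0,0],[0,0,0],[0,0,0],[0,0,0],[0,0,0],[0,0,0],[0,0,0],[0,0,0],[0,0,0]]}'
python3 -m pendant '{"travel":[[0,0,-1.2],[0,0,-0.8],[0,0,0],[0,0,0],[0,0,0],[0,0,0],[0,0,0],[0,0,0],[0,0,0]],"delta_rot":[[0,0,0],[0,0,0],[0,0,0],[0,0,0],[0,0,0],[0,0,0],[0,0,0],[0,0,0],[0,0,0]]}'
python3 - <<'E'
from h import *
import cv2
O2,R2=probe_now(); print("tip",O2-115*R2[:,0],env.observe()['ft_force'])
s=eyes.get_image("scene")[:,:,::-1]
cv2.imwrite("pics/s4.png",cv2.resize(s[190:230,290:340],(600,480),interpolation=cv2.INTER_CUBIC))
E
```

```text
time_s: 16.82
position: [0.5551, -0.0867, 0.1542]
tool_rot: [[0.53, -0.0, -0.848], [-0.0, -1.0, 0.0], [-0.848, 0.0, -0.53]]
ft_force: [-2.6, -0.5, 4.0]
grip_width: 0.0229
time_s: 17.57
position: [0.5552, -0.0868, 0.1521]
tool_rot: [[0.531, -0.001, -0.848], [-0.001, -1.0, 0.001], [-0.848, 0.0, -0.531]]
ft_force: [-2.4, -0.2, 5.9]
grip_width: 0.0231
tip [526.77506062 -86.99245825  16.83049085] [-2.41781892 -0.18303432  5.88830348]
```

View pics/s4.png

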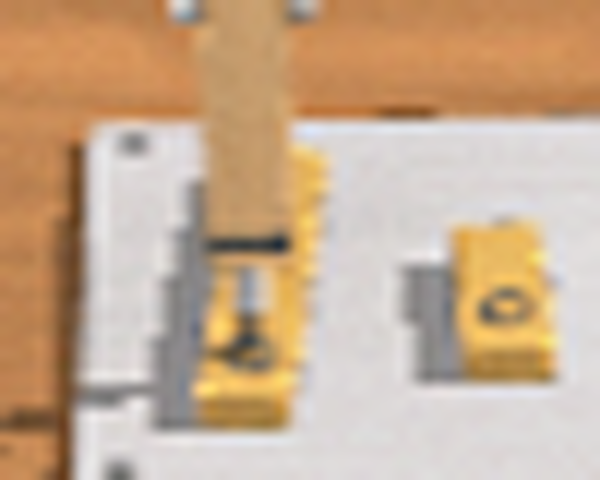

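The tip is on the long bar's ring (247,348), with about 5 N. Now back to the rest.

```bash
python3 - <<'E'
from h import *
Rp=probeR(RY,50)
for n in(60,3):
    p,R=tcp_for(SEAT+5*Rp[:,0]+n*Rp[:,2],Rp); print(n,np.round(p,1)); go(p,R)
E
```

```text
60 [ 481.1 -245.6  172. ]
travel [ -74.1 -158.8   19.9] rot [ 0.0425  0.5564 -0.1504] deg 33.1 rows>= 4.6
3 [ 524.2 -252.3  135.4]
travel [ -31.  -165.5  -16.7] rot [ 0.0425  0.5564 -0.1504] deg 33.1 rows>= 4.6
```

```bash
python3 -m pendant '{"travel":[[0,0,8],[0,0,20],[0,0,27],[-9.3,-19.9,0],[-9.3,-19.9,0],[-9.3,-19.9,0],[-9.3,-19.9,0],[-9.3,-19.9,0],[-9.3,-19.9,0],[-9.3,-19.9,0],[-9.3,-19.9,0],[0,0,-17],[0,0,-17],[0,0,0],[0,0,0]],"delta_rot":[[0,0,0],[0,0,0],[0,0,0],[0.0053,0.0696,-0.0188],[0.0053,0.0696,-0.0188],[0.0053,0.0696,-0.0188],[0.0053,0.0696,-0.0188],[0.0053,0.0696,-0.0188],[0.0053,0.0696,-0.0188],[0.0053,0.0696,-0.0188],[0.0053,0.0696,-0.0188],[0,0,0],[0,0,0],[0,0,0],[0,0,0]]}'
python3 - <<'E'
from h import *
Rp=probeR(RY,50)
for n in(60,3):
    p,R=tcp_for(SEAT+5*Rp[:,0]+n*Rp[:,2],Rp); go(p,R)
E
```

```text
time_s: 18.87
position: [0.4803, -0.2458, 0.1724]
tool_rot: [[-0.001, -0.155, -0.988], [-0.0, -0.988, 0.155], [-1.0, 0.0, 0.001]]
ft_force: [-0.1, -0.2, -1.0]
grip_width: 0.0228
travel [ 0.7  0.2 -0.4] rot [-0.0013 -0.0028  0.0006] deg 0.2 rows>= 0.0
travel [ 43.9  -6.5 -37. ] rot [-0.0013 -0.0028  0.0006] deg 0.2 rows>= 1.4
```

```bash
python3 -m pendant '{"travel":[[10,-1.5,-8.5],[12,-1.8,-10],[10,-1.5,-8.5],[7,-1,-6],[4.9,-0.7,-4],[0,0,0],[-0.5,0,-2],[-0.5,0,-2],[0,0,0],[0,0,0]],"delta_rot":[[0,0,0],[0,0,0],[0,0,0],[0,0,0],[0,0,0],[0,0,0],[0,0,0],[0,0,0],[0,0,0],[0,0,0]]}'
python3 - <<'E'
from h import *
Rp=probeR(RY,50);O2,R2=probe_now(); print(Rp.T@(O2-SEAT))
E
```

```text
time_s: 19.7
position: [0.5232, -0.2525, 0.1317]
tool_rot: [[0.0, -0.155, -0.988], [-0.001, -0.988, 0.155], [-1.0, 0.001, -0.0]]
ft_force: [0.5, 0.7, -1.3]
grip_width: 0.0232
[ 1.55347039 -0.35910192  1.40556061]
```

Nearly seated, so I open, retreat straight up and look.

```bash
python3 -m pendant '{"travel":[[0,0,0],[0,0,0],[0,0,0],[0,0,0],[0,0,0],[0,0,0],[0,0,0],[0,0,0]],"delta_rot":[[0,0,0],[0,0,0],[0,0,0],[0,0,0],[0,0,0],[0,0,0],[0,0,0],[0,0,0]]}' 60
python3 -m pendant '{"travel":[[0,0,10],[0,0,25],[0,0,35],[-15,0,35],[-30,10,10],[-30,20,0],[-30,20,0],[0,0,0],[0,0,0]],"delta_rot":[[0,0,0],[0,0,0],[0,0,0],[0,0,0],[0,0,0],[0,0,0],[0,0,0],[0,0,0],[0,0,0]]}'
python3 - <<'E'
from h import *
import cv2
a=eyes.get_image("wrist")[:,:,::-1];m=eyes.camera_model("wrist")
s=eyes.get_image("scene")[:,:,::-1][170:240,230:310]
s=cv2.resize(s,(457,400),interpolation=cv2.INTER_CUBIC)
cv2.imwrite("pics/r3.png",np.hstack([a[:,250:590],s]))
for k in(-115,-65,-3,65):
  q=(SEAT+k*udir(RY,50))/1000; u=proj("scene",q);w=np.array(proj("wrist",q,m)); print(k,np.round(w-[250,0],1),np.round((u-np.array([230,170]))*5.714+[340,0],1))
E
```

```text
time_s: 20.37
position: [0.5235, -0.2525, 0.1314]
tool_rot: [[0.0, -0.155, -0.988], [-0.001, -0.988, 0.155], [-1.0, 0.001, -0.0]]
ft_force: [0.4, -0.1, 0.2]
grip_width: 0.0602
time_s: 21.12
position: [0.4176, -0.2018, 0.2478]
tool_rot: [[0.002, -0.155, -0.988], [-0.002, -0.988, 0.155], [-1.0, 0.002, -0.002]]
ft_force: [0.2, -0.1, 0.3]
grip_width: 0.0601
-115 [ 94.5 160.3] [550.9 183.6]
-65 [ 98.2 136.5] [533.6 162.1]
-3 [104.7  95.2] [510.3 133.1]
65 [115.9  22.8] [482.   97.9]
```

View pics/r3.png

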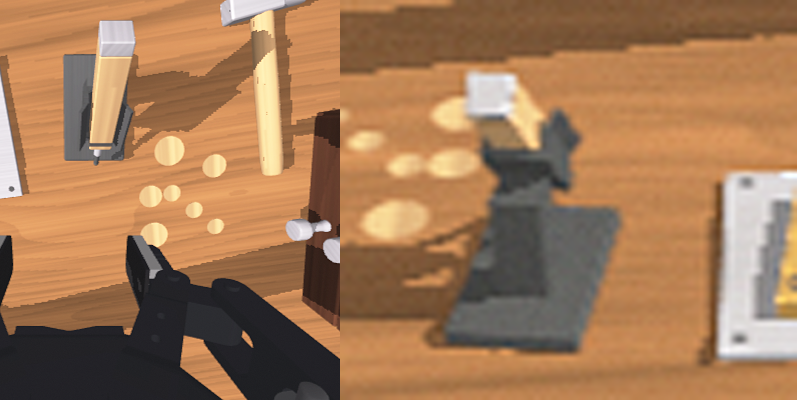

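The scene view matches the first seating: butt (491,95) now, (492,95) then. The wrist view shows the tester lying in the trough, tip (96,160) against a predicted (95,160). I'm handing in.

```bash
python3 -c "
from rig import close_job
print(close_job())"
```

```text
the job is handed in; nothing more can be done
None
```

I did the whole sequence and handed the job in just after 21.1 s of the 66 s; no verdict is reported.

- **First seating:** I picked up the wooden tester (not the purple look-alike), laid it in the rest and let go. It then sat within a few mm of the expected place.
- **Presses:** I regripped it and pressed the short, middle and long marks in that order, about 8 degrees off upright. Each was held at least 0.5 s, with wrist force readings of 4 to 6.5 N.
- **Mark accuracy:** The pictures showed the point on the ring each time. The short and long bars were nearly centred, and the middle one was about 3 mm off.
- **Final seating:** I laid the tester back and let go. The tip lies where predicted, and the butt looks the same as at the first seating, though it is about 10 enlarged pixels (under 2 camera pixels) to one side of the prediction in the scene view both times.
- **Bars and other things:** The bars showed no visible shift in the pictures taken during the presses. I took no full picture of the bars and the other things after the last release.

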